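# Roll the parts caddy home into its desk dock

### The job

Push the little wheeled parts caddy across the desk with the fingers against its tall rear board, never gripping or lifting it: first straight ahead until all four swivel castors trail behind their pivots, before its nose reaches the dock, then steer it nose first between the dock's rails. Feel for the stop bar inside, press the nose squarely against it with light, steady pressure (about 6 N) for a second without ramming it (15 N is too hard), and leave the caddy there, disturbing nothing else.

Things in the scene. Friction and masses are not known exactly. Their poses are not given: they have to be found in the camera images.
- caddy: plywood parts caddy on four swivel castors, 0.6 to 0.9 kg. Origin on the table under its middle; x forward to the nose, y left, z up. Tray 170 long (x), 110 wide, underside 34, rim 82 above the table; bits in its rear half stand 95 high. Front wheels roll freely, rear ones stiffly (0.7 N together), so it stops within mm when not pushed. Two open fingertips spread on its rear board steer it: as they turn, it turns
- push (a point): middle of the rear face of the caddy's flat rear board, 86 mm behind the caddy's origin, 75 mm above the table: push here, towards the caddy's +x. The board is square to x, 150 wide (y) and stands from 40 to 105 mm above the table. It stays 90 mm or more outside the dock's mouth when the caddy is home
- nose (a point): middle of the front face of the caddy's rubber nose bumper, 93 mm ahead of the caddy's origin, 37 mm above the table; the bumper is 90 wide
- dock: white parking dock fixed to the desk. Origin on the table at the middle of its mouth; x points inward (the way the caddy drives in), z up. Rails 100 long, 45 high, 126 apart inside: 8 mm free either side of the caddy; flared ends reach 31 out. A stop bar with a stiff rubber buffer (4 N per mm), 46 high, lies across the inside, its face 50 to 80 mm in: set by hand, not reported, to be felt for
- castor_fl (a point): axle centre of the front left castor's wheel. The castor swivels freely all round about an upright pivot at x = 60, y = 32 mm in the caddy's frame; the axle is 14 mm to one side of the pivot and 12 mm above the table. Trailing straight means that the axle lies directly behind its pivot, at 14 mm smaller x in the caddy's frame
- castor_fr (a point): axle centre of the front right castor's wheel. The castor swivels freely all round about an upright pivot at x = 60, y = -32 mm in the caddy's frame; the axle is 14 mm to one side of the pivot and 12 mm above the table. Trailing straight means that the axle lies directly behind its pivot, at 14 mm smaller x in the caddy's frame
- castor_rl (a point): axle centre of the rear left castor's wheel. The castor swivels freely all round about an upright pivot at x = -60, y = 32 mm in the caddy's frame; the axle is 14 mm to one side of the pivot and 12 mm above the table. Trailing straight means that the axle lies directly behind its pivot, at 14 mm smaller x in the caddy's frame
- castor_rr (a point): axle centre of the rear right castor's wheel. The castor swivels freely all round about an upright pivot at x = -60, y = -32 mm in the caddy's frame; the axle is 14 mm to one side of the pivot and 12 mm above the table. Trailing straight means that the axle lies directly behind its pivot, at 14 mm smaller x in the caddy's frame
- tape_in_caddy: loose masking-tape roll, 68 across, 24 high, lying in the front half of the caddy; it must stay there. Origin under its centre
- mug: white mug, 85 high; a bystander to be left alone. Origin at its foot
- tape_big: large roll of packing tape lying flat, 100 across, 48 high; a bystander to be left alone. Origin at its foot
- screwdriver: screwdriver lying on the robot's side of the caddy's way; a bystander to be left alone. Origin at its foot
- carton: small cardboard carton, 70 by 100, 45 high, left of the dock; a bystander to be left alone. Origin at its foot
- mouse: black computer mouse, 100 by 60; a bystander to be left alone. Origin at its foot
- glue: small glue bottle, 100 high; a bystander to be left alone. Origin at its foot
Not all that is in view belongs to the job. Leave any purple look-alike of the dock alone.

How it is judged:
On the way, in this order (a step that is already met when the one before it is completed fails the run):
1. all four castors trail behind their pivots (within about 25 degrees), the caddy having rolled at least 30 mm, its nose not yet past the dock's mouth (x of each of castor_fl, castor_fr in the frame of caddy below 0.0473 m and x of each of castor_rl, castor_rr in the frame of caddy below -0.0727 m and distance of caddy from where it was at the start of the episode above 0.03 m and x of nose in the frame of dock below 0 m), for 0.15 s.
2. the nose is between the rails and pressed on the dock's stop with at least 2.5 N, the caddy square in the dock, for 0.4 s (y of nose in the frame of dock between -0.009 and 0.009 m and angle between the x axis of caddy and the x axis of dock, either way round below 0.12 rad and x of nose in the frame of dock above 0.044 m and contact force between caddy and dock above 2.5 N), for 0.4 s.
At the end, for the whole second after the job is handed in: the caddy stands at rest on its castors in the dock, its nose at the stop (44 to 86 mm inside the mouth, which covers every setting of the stop bar), within 9 mm of the dock's middle line and square to it within 0.12 rad, the tape roll still in its tray (y of nose in the frame of dock between -0.009 and 0.009 m and angle between the x axis of caddy and the x axis of dock, either way round below 0.12 rad and x of nose in the frame of dock between 0.044 and 0.086 m and linear speed of caddy below 0.01 m/s and angle between caddy's own z axis and vertical below 0.05 rad and height (world z) of caddy below 0.004 m and horizontal distance between tape_in_caddy and caddy below 0.06 m); the robot touches nothing.
It fails at once if the fingers bear on the caddy with more than 18 N (gripped or shoved) (contact force between the fingers and caddy above 18 N).
It fails at once if the caddy is rammed into the dock with more than 15 N (contact force between caddy and dock above 15 N).
It fails at once if the caddy is lifted or tipped (height (world z) of caddy above 0.01 m or angle between caddy's own z axis and vertical above 0.12 rad).
It fails at once if a bystander on the desk is pushed more than 20 mm (distance of any of mug, tape_big, screwdriver, carton, mouse, glue from where it was at the start of the episode above 0.02 m).
It also fails if it takes over 72 s, if anything falls off the work surface, if the arm or the gripper's body presses on something with over 40 N, if the wrist force passes 120 N, or if a joint passes its speed limit or range.

### The arm

A 6-joint arm with a two-finger parallel gripper is mounted at the origin on the work surface. World frame = base frame: x ahead of the robot, y to its left, z up, the work surface at z = 0. Lengths are in m, angles in rad, forces in N, time in s.
With the tool pointing down it reaches from about 0.35 to 0.875 m from the base axis. Payload 15.5 kg.
Tool frame: the origin (TCP) lies at the very end of the fingers, on their centre line; the grasp point (between the pads) lies 19 mm behind it; z points along the fingers, y is the direction in which the jaws open and shut (so a half turn about z gives the same grasp; the last joint's range is limited). The gripper opens to 85 mm and grips with 20 to 120 N. Pads are 22 mm wide; open, the fingers measure 114 mm over their backs; the gripper's body (76 mm by 85 mm) begins 54 mm behind the grasp point. The pads swing forward as they close: fully open they stand 13 mm farther back than shut.
Start: joints at [1.032, 0.494, 1.345, -0, 1.302, -0.096], TCP at [0.268, 0.565, 0.231] pointing down, gripper open.
Joint ranges: [-2.91, 2.91], [-0.82, 2.16], [0.22, 2.67], [-1.22, 4.37], [0.12, 2.79], [-3.08, 3.08]. Speed limits (rad/s): [1.89, 1.89, 2.57, 3.01, 3.01, 3.01].

### API

Orientations are given as a rotation vector (axis times angle).
In Python, from station import bot gives the robot as it stands. The module is installed in compiled form; this text tells all that it offers.
- The arm moves only by the tool servo_tool, never from a script. Its argument "rows" is a list that holds one entry, the list of rows, each a list of 5 numbers: the opening, from 0 (shut) to 1 (fully open), then the shift along the tool's x, y, z in mm, then the turn about the tool's z in rad. In form: [[[claw, tx, ty, tz, yaw], ...]]. A call has 1 to 10 rows; each row is the pose to reach, as a shift and turn from the pose commanded when the call began, along the tool's axes at that moment; what a row does not reach only later rows make up. A row lasts 1/10 s, in which the tool goes at most 50 mm and 8.59 degrees, less where a joint would pass 70% of its speed; a pose out of reach is approached as far as the arm can. A call with a gripper value outside its range is refused whole. The fingers move at their own pace and stop on an object; "grip_force" is the grip in N (left out, the last holds). Time passes only in rows, so rows that repeat a pose let the fingers close. It gives the time, the measured TCP pose, the force and the opening at its end, in the units of the state.
- bot.get_state(): the state, without advancing time (a new reading comes with each control period).
- bot.grab_frame(name): name is "scene" or "top"; returns a dict with "color" (400x640x3 uint8, red, green, blue), "camera_matrix" (3x3 intrinsics, pixels), "k1" (the pictures are not rectified: a ray, as slopes to the right and down, at radius r is drawn at 1 + k1 r^2 times it, then the intrinsics apply), "pose" (4x4, takes a point from camera to world coordinates). Camera axes: x right, y down, z forward; pixel columns grow to the right and rows downward; lengths in m; the calibration is good to about 2 mm. A picture is of the moment at which its call begins. There is no depth.
- bot.hand_in(): hands the job in, once; it reports no verdict.
The state is a dict: "clock": time; "joint_pos": joint angles; "qd": joint speeds; "tau": joint torques, N m; "ee_pos": TCP position; "tcp_rot": TCP orientation; "ft_force": force on the tool from outside, world axes, zero at the start; "torque": the same for the moment, N m; "width": finger opening in m.
Only numpy, scipy, OpenCV 4.12 (cv2) and the standard library are available. Lean on these libraries where they do the work, as an engineer would, in place of code of your own. Each camera call takes 0.05 s, during which the arm holds its last target.

## Working session

There is one attempt and no reset: what is moved stays moved. The work goes in short steps, Python scripts to look and compute and a tool call to move; the robot and the scene stay as the last step left them, time stands still between calls to the robot, and variables do not carry over. Pictures are saved under pics/ and viewed, and the job is handed in when it is done.

Besides the shell and the picture viewer there is one more tool, called after "Request:" by a JSON object that holds its "op" and its "data", one argument or row to a line. servo_tool: Moves the arm, as the interface text tells. Its arguments: {"type":"object","properties":{"rows":{"type":"array","items":{"type":"array","items":{"type":"array","items":{"type":"number"}}}},"grip_force":{"type":"number"}},"required":["rows"]}

```bash
mkdir -p pics; ls; python3 - <<'E'
from station import bot
import cv2,numpy as np
print(bot.get_state())
for n in("scene","top"):
    f=bot.grab_frame(n); cv2.imwrite(f"pics/{n}0.png",f["color"][:,:,::-1]); print(n,f["camera_matrix"],f["k1"],f["pose"])
E
```

```text
pics
{'clock': 0.0, 'joint_pos': array([ 1.03246793e+00,  4.94207980e-01,  1.34616537e+00, -1.30562103e-05,
        1.30247357e+00, -9.55158317e-02]), 'qd': array([-0.00077678,  0.00168879, -0.00045904,  0.00106093,  0.00106151,
       -0.00086739]), 'tau': array([ 1.19457683e-03, -8.82156730e+01, -3.83860230e+01, -2.07527393e-05,
        1.00799405e-02, -1.81815557e-05]), 'ee_pos': array([0.26762039, 0.56439424, 0.23067323]), 'tcp_rot': array([-6.89810736e-01, -3.06453607e+00,  1.87801085e-03]), 'ft_force': array([-0.62159298, -0.35998717,  0.39360793]), 'torque': array([-0.04186276,  0.04015517,  0.04096471]), 'width': 0.08520130975854033}
scene [[460.2791946    0.         319.00609108]
 [  0.         460.2791946  200.01933222]
 [  0.           0.           1.        ]] -0.08149730097745088 [[-0.64717726  0.53107107 -0.54692331  1.20313466]
 [ 0.76222887  0.46300458 -0.4523648   0.62276109]
 [ 0.01299014 -0.70964095 -0.70444374  1.00152974]
 [ 0.          0.          0.          1.        ]]
top [[424.88351789   0.         320.10783945]
 [  0.         424.88351789 201.54809824]
 [  0.           0.           1.        ]] -0.08106478213092885 [[ 4.48359954e-04 -9.92786748e-01  1.19892748e-01  3.76579520e-01]
 [-9.99999863e-01 -4.12831946e-04  3.21168773e-04  3.88172980e-02]
 [-2.69356545e-04 -1.19892876e-01 -9.92786798e-01  1.23730396e+00]
 [ 0.00000000e+00  0.00000000e+00  0.00000000e+00  1.00000000e+00]]
```

View pics/scene0.png

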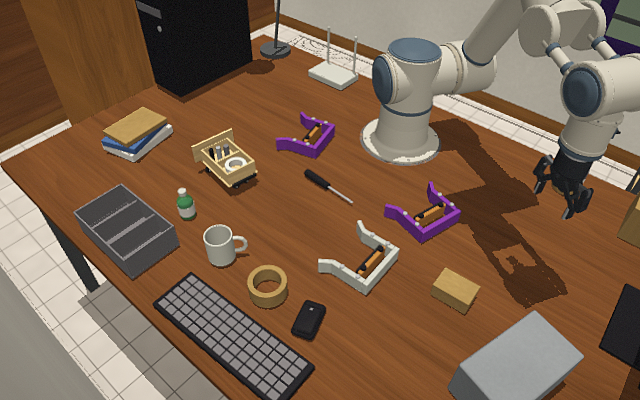

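View pics/top0.png

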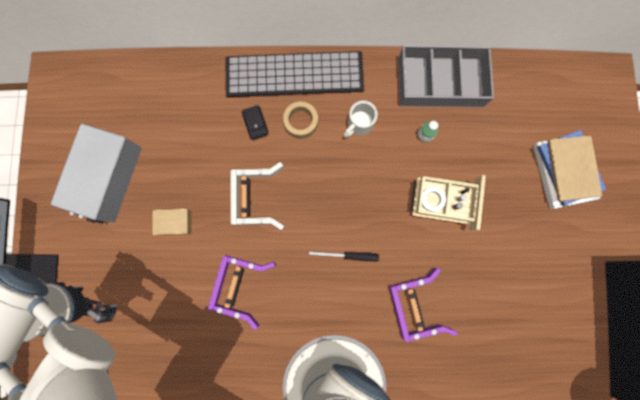

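The top view shows the caddy at about (448,200), nose to the left, and the white dock at about (255,197), opening right. I'll zoom in on both to measure them.

```bash
cat > h.py <<'E'
import numpy as np,cv2
from station import bot
def ray(f,uv):
    K=f["camera_matrix"];k=f["k1"]
    p=cv2.undistortPoints(np.array(uv,float).reshape(-1,1,2),K,np.array([k,0,0,0,0.])).reshape(-1,2)
    T=f["pose"]; d=np.c_[p,np.ones(len(p))]@T[:3,:3].T
    return T[:3,3],d
def plane(f,uv,z):
    o,d=ray(f,uv); return (o+d*((z-o[2])/d[:,2])[:,None])[:,:2]
def proj(f,P):
    T=f["pose"]; P=np.atleast_2d(P); q=(P-T[:3,3])@T[:3,:3]
    return cv2.projectPoints(q.reshape(-1,1,3),np.zeros(3),np.zeros(3),f["camera_matrix"],np.array([f["k1"],0,0,0,0.]))[0].reshape(-1,2)
def crop(f,x0,y0,x1,y1,s,name):
    c=cv2.resize(f["color"][y0:y1,x0:x1,::-1],None,fx=s,fy=s,interpolation=cv2.INTER_NEAREST); cv2.imwrite("pics/"+name,c)
E
python3 - <<'E'
from h import *
f=bot.grab_frame("top")
crop(f,400,165,500,240,8,"t_c1.png"); crop(f,220,155,300,235,7,"t_d1.png")
f=bot.grab_frame("scene")
crop(f,185,120,265,195,8,"s_c1.png")
E
```

```text
(no output)
```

View pics/t_c1.png

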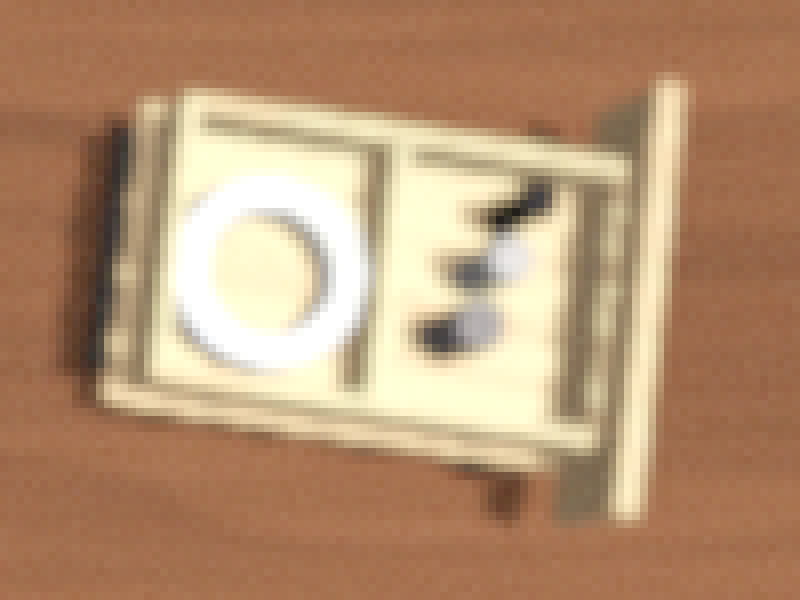

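View pics/t_d1.png

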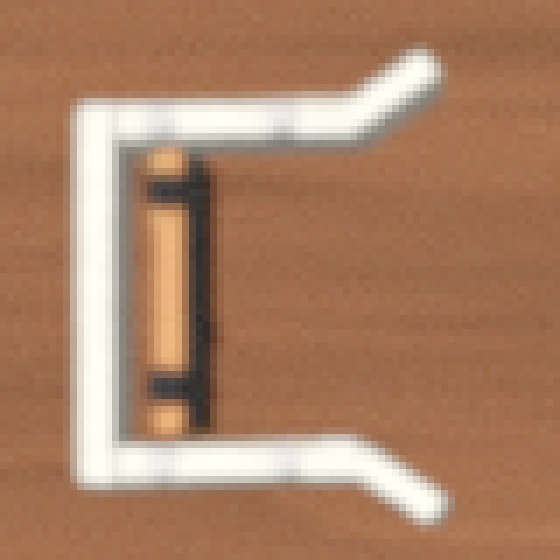

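View pics/s_c1.png

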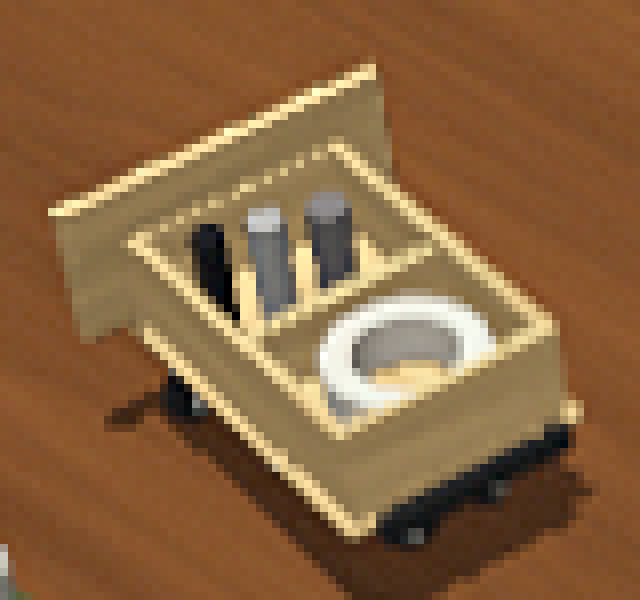

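```bash
python3 - <<'E'
from h import *
f=bot.grab_frame("top")
a=lambda x0,y0,s,pts:[(x0+x/s-.5,y0+y/s-.5) for x,y in pts]
B=plane(f,a(400,165,8,[(688,82),(645,520)]),.105);print("board rear top",B,np.linalg.norm(B[0]-B[1]))
R=plane(f,a(400,165,8,[(185,90),(635,160),(148,383),(600,448)]),.082);print("rim",R)
D=plane(f,a(220,155,7,[(120,140),(350,136),(120,440),(355,436),(75,99),(75,490),(345,94),(360,484)]),.045);print("dock",D)
T=plane(f,a(220,155,7,[(205,165),(212,425)]),.044);print("buffer",T)
E
```

```text
board rear top [[ 0.58747984 -0.41402023]
 [ 0.43761199 -0.39215674]] 0.15145422978603998
rim [[ 0.58827648 -0.24506429]
 [ 0.56410141 -0.40290953]
 [ 0.48630372 -0.22927239]
 [ 0.46369571 -0.3860838 ]]
dock [[0.59835058 0.27783584]
 [0.59988722 0.18364008]
 [0.47551154 0.27482553]
 [0.47725796 0.17977949]
 [0.61543239 0.29682945]
 [0.45528218 0.29261349]
 [0.61731685 0.18596812]
 [0.4579121  0.17750071]]
buffer [[0.58812511 0.24288672]
 [0.48172231 0.23782088]]
```

Request:
{"op": "servo_tool", "data": {
  "rows": [
    [[1, -65, -83, 0, 0.14], [1, -100, -125, 0, 0.28], [1, -130, -165, 0, 0.42], [1, -160, -203, 0, 0.56], [1, -190, -240, 0, 0.7], [1, -220, -278, 0, 0.84], [1, -250, -316, 0, 0.98], [1, -280, -355, 0, 1.12], [1, -310, -393, 0, 1.22], [1, -340, -430, 0, 1.274]]
  ]
}}

```text
clock: 1.25
ee_pos: [0.3797, 0.0755, 0.2315]
tcp_rot: [2.381, 2.049, 0.001]
ft_force: [1.0, 0.2, -0.0]
width: 0.0858
```

Request:
{"op": "servo_tool", "data": {
  "rows": [
    [[1, -45, 18, 0, 0], [1, -90, 36, 0, 0], [1, -135, 54, 0, 0], [1, -180, 72, 0, 0], [1, -225, 90, 0, 0], [1, -270, 108, 0, 0], [1, -315, 126, 0, 0], [1, -360, 144, 0, 0], [1, -405, 162, 0, 0], [1, -440, 176, 0, 0]]
  ]
}}

```text
clock: 2.25
ee_pos: [0.49, -0.3863, 0.2311]
tcp_rot: [2.378, 2.052, -0.0]
ft_force: [0.2, -0.2, 1.0]
width: 0.0857
```

```bash
python3 - <<'E'
from h import *
s=bot.get_state(); print(s["clock"],s["ee_pos"],s["tcp_rot"],s["ft_force"],s["qd"].round(3))
E
```

```text
2.25 [ 0.48997485 -0.3863125   0.23107452] [ 2.37832726e+00  2.05206827e+00 -2.00151888e-04] [ 0.20550531 -0.20885047  0.97407559] [-0.331  0.403 -0.728  0.007  0.332 -0.33 ]
```

Request:
{"op": "servo_tool", "data": {
  "rows": [
    [[1, -20, 0, 0, 0], [1, -32, 0, 0, 0], [1, -32, 0, 10, 0], [1, -32, 0, 45, 0], [1, -32, 0, 80, 0], [1, -32, 0, 115, 0], [1, -32, 0, 145, 0], [1, -32, 0, 160, 0], [1, -32, 0, 166, 0], [1, -32, 0, 166, 0]]
  ]
}}

```text
clock: 3.25
ee_pos: [0.4853, -0.4146, 0.0655]
tcp_rot: [-2.377, -2.054, -0.0]
ft_force: [-0.5, -0.3, 0.3]
width: 0.0853
```

```bash
python3 - <<'E'
from h import *
s=bot.get_state(); print(s["clock"],s["ee_pos"],s["tcp_rot"],s["ft_force"],s["qd"].round(3))
f=bot.grab_frame("top"); crop(f,400,165,500,240,8,"t_c2.png")
f=bot.grab_frame("scene"); crop(f,185,100,265,175,8,"s_c2.png")
E
```

```text
3.25 [ 0.48531548 -0.41458641  0.06545112] [-2.37681216e+00 -2.05391918e+00 -4.64660868e-05] [-0.50692286 -0.27088452  0.26122861] [-0.004 -0.025 -0.025 -0.001  0.017 -0.001]
```

View pics/t_c2.png

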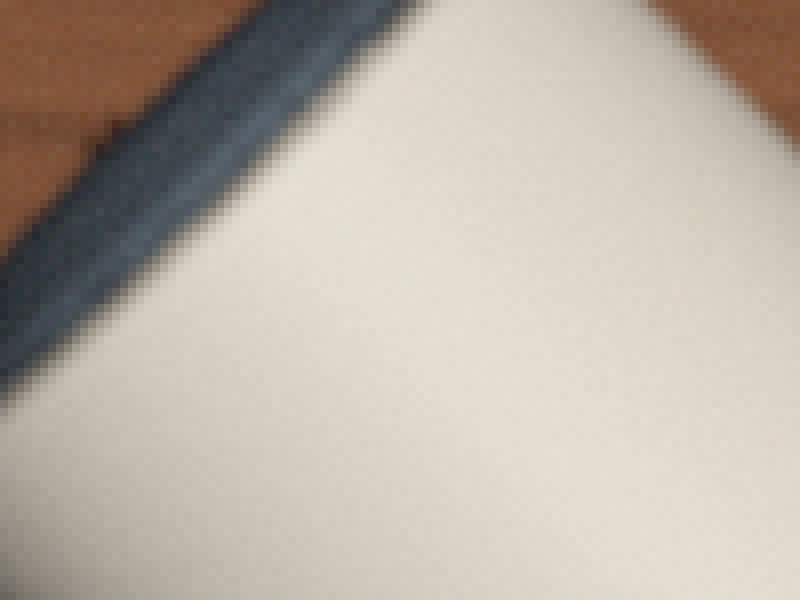

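View pics/s_c2.png

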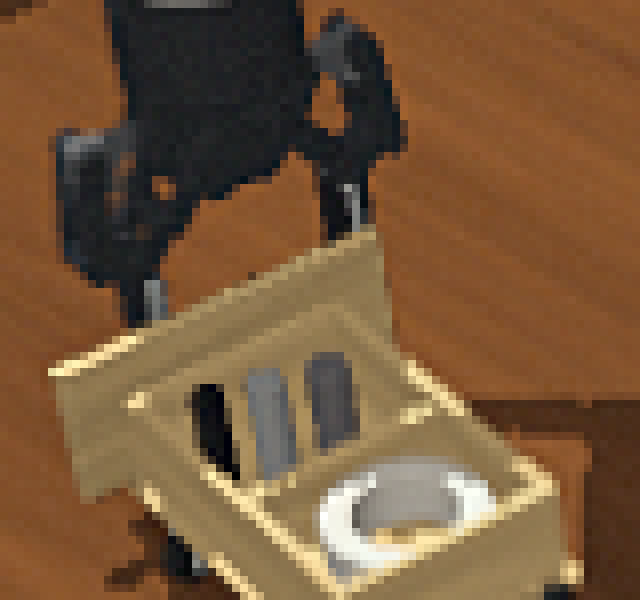

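Request:
{"op": "servo_tool", "data": {
  "rows": [
    [[1, -5, 0, 0, 0], [1, -5, 12, 0, 0], [1, -5, 25, 0, 0], [1, -5, 25, 0, 0], [1, -3, 25, 0, 0], [1, -1, 25, 0, 0], [1, 1, 25, 0, 0], [1, 3, 25, 0, 0], [1, 5, 25, 0, 0], [1, 7, 25, 0, 0]]
  ]
}}

```text
clock: 4.35
ee_pos: [0.5109, -0.4117, 0.0653]
tcp_rot: [2.378, 2.053, -0.0]
ft_force: [0.2, -0.3, 0.4]
width: 0.085
```

```bash
cat >> h.py <<'E'
def st():
    s=bot.get_state(); a=s["tcp_rot"]; R=cv2.Rodrigues(a)[0]
    print(round(s["clock"],2),s["ee_pos"].round(4),"xdir",np.degrees(np.arctan2(R[1,0],R[0,0])).round(2),"F",s["ft_force"].round(2)); return s,R
E
python3 - <<'E'
from h import *
st()
f=bot.grab_frame("scene"); crop(f,185,100,265,175,8,"s_c3.png")
a=lambda x0,y0,s,pts:[(x0+x/s-.5,y0+y/s-.5) for x,y in pts]
print(plane(f,a(185,120,8,[(50,210),(378,65)]),.105))
E
```

```text
4.35 [ 0.5109 -0.4117  0.0653] xdir 81.63 F [ 0.22 -0.3   0.45]
[[ 0.58755267 -0.41405165]
 [ 0.43801421 -0.38838165]]
```

View pics/s_c3.png

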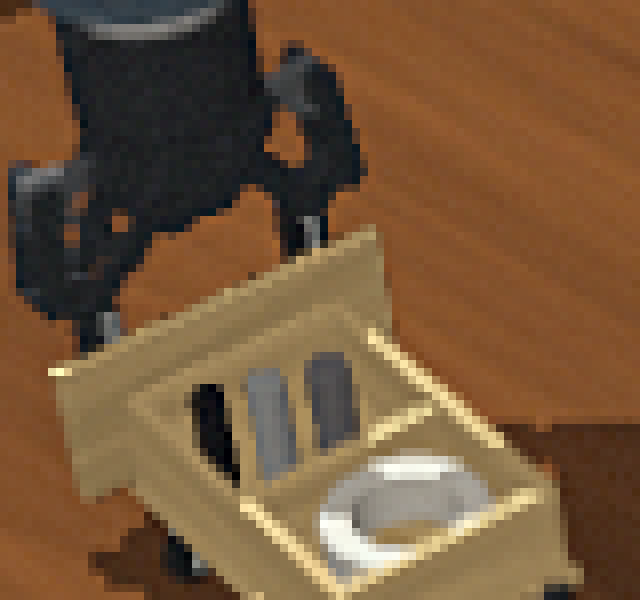

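Request:
{"op": "servo_tool", "data": {
  "rows": [
    [[1, 1, 0, 0, 0], [1, 2, 0, 0, 0], [1, 3.5, 0, 0, 0], [1, 5.5, 0, 0, 0], [1, 8, 0, 0, 0], [1, 11, 0, 0, 0], [1, 14, 0, 0, 0], [1, 17, 0, 0, 0], [1, 20, 0, 0, 0], [1, 22, 0, 0, 0]]
  ]
}}

```text
clock: 5.4
ee_pos: [0.5142, -0.3898, 0.0653]
tcp_rot: [-2.377, -2.054, -0.0]
ft_force: [-0.5, -0.8, 0.6]
width: 0.0852
```

```bash
python3 - <<'E'
from h import *
st()
f=bot.grab_frame("scene"); crop(f,185,110,265,185,8,"s_c4.png")
E
```

```text
5.4 [ 0.5142 -0.3898  0.0653] xdir 81.64 F [-0.49 -0.84  0.61]
```

View pics/s_c4.png

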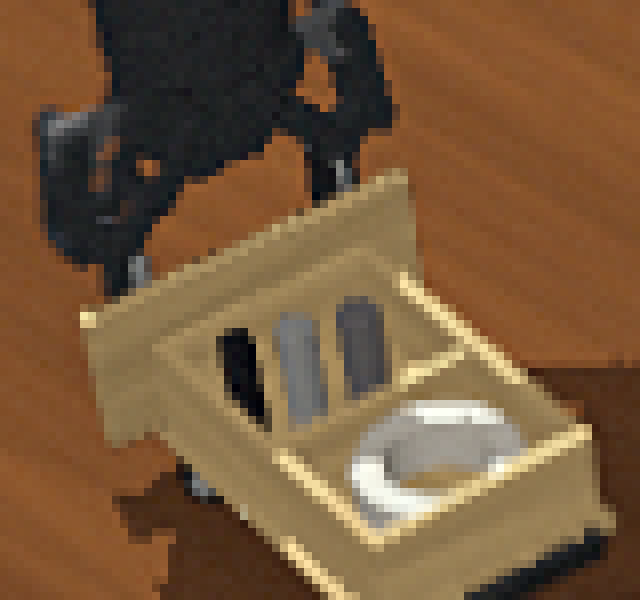

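Request:
{"op": "servo_tool", "data": {
  "rows": [
    [[1, 3, 0, 0, 0], [1, 7, 0, 0, 0], [1, 11, 0, 0, 0], [1, 15, 0, 0, 0], [1, 19, 0, 0, 0], [1, 23, 0, 0, 0], [1, 27, 0, 0, 0], [1, 31, 0, 0, 0], [1, 34, 0, 0, 0], [1, 36, 0, 0, 0]]
  ]
}}

```text
clock: 6.45
ee_pos: [0.5195, -0.3542, 0.0653]
tcp_rot: [-2.377, -2.054, 0.0]
ft_force: [-0.6, -0.9, 0.3]
width: 0.0853
```

Request:
{"op": "servo_tool", "data": {
  "rows": [
    [[1, 3, 0, 0, 0], [1, 7, 0, 0, 0], [1, 11, 0, 0, 0], [1, 15, 0, 0, 0], [1, 19, 0, 0, 0], [1, 23, 0, 0, 0], [1, 27, 0, 0, 0], [1, 31, 0, 0, 0], [1, 34, 0, 0, 0], [1, 36, 0, 0, 0]]
  ]
}}

```text
clock: 7.45
ee_pos: [0.5247, -0.3185, 0.0652]
tcp_rot: [-2.377, -2.054, 0.0]
ft_force: [0.4, -0.6, 0.5]
width: 0.0857
```

```bash
cat >> h.py <<'E'
def caddy(f,uvL,uvR):
    """scene view, full-image px of board front top edge corners (image-left = +x world end); front edge -> pose"""
    P=plane(f,[uvL,uvR],.105); b=P[1]-P[0]; L=np.linalg.norm(b); b/=L; h=np.array([b[1],-b[0]])
    if h[1]<0:h=-h
    return P,L,np.degrees(np.arctan2(h[1],h[0])),h
E
python3 - <<'E'
from h import *
s,R=st()
f=bot.grab_frame("scene"); crop(f,200,125,300,200,8,"s_c5.png")
a=lambda x0,y0,s,pts:[(x0+x/s-.5,y0+y/s-.5) for x,y in pts]
print(caddy(f,*a(185,110,8,[(82,312),(408,170)])))
E
```

```text
7.45 [ 0.5247 -0.3185  0.0652] xdir 81.64 F [ 0.45 -0.57  0.52]
(array([[ 0.58805565, -0.39341963],
       [ 0.44158579, -0.36612789]]), np.float64(0.14899080065232273), np.float64(79.44511487092032), array([0.18317733, 0.98307989]))
```

View pics/s_c5.png

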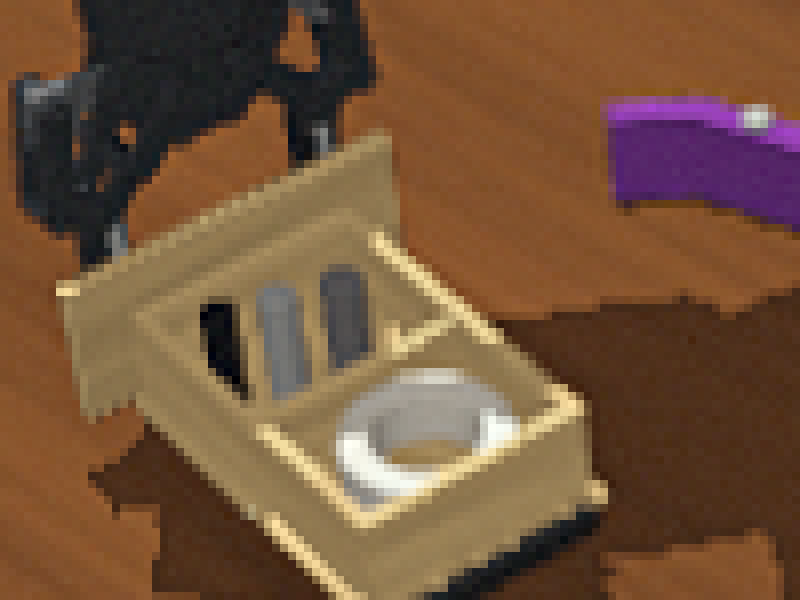

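```bash
cat >> h.py <<'E'
a=lambda x0,y0,s,pts:[(x0+x/s-.5,y0+y/s-.5) for x,y in pts]
def rel(f,s,R,uvL,uvR):
    P,L,ang,h=caddy(f,uvL,uvR); m=P.mean(0); d=m-s["ee_pos"][:2]
    print("board front mid",m.round(4),"L",L.round(4),"ang",ang.round(2),"rel tool x,y",(R[:2,0]@d).round(4),(R[:2,1]@d).round(4))
    print("  from tool: nose",(s["ee_pos"][:2]).round(4))
E
python3 - <<'E'
from h import *
s,R=st()
f=bot.grab_frame("scene"); rel(f,s,R,*a(200,125,8,[(57,288),(390,133)]))
bgr=f["color"][:,:,::-1]
crop(f,200,150,300,225,8,"s_c6.png")
E
```

```text
7.5 [ 0.5247 -0.3183  0.0652] xdir 81.65 F [-0.43  0.45  0.72]
board front mid [ 0.5269 -0.3069] L 0.1511 ang 80.28 rel tool x,y 0.0116 0.0005
  from tool: nose [ 0.5247 -0.3183]
```

View pics/s_c6.png

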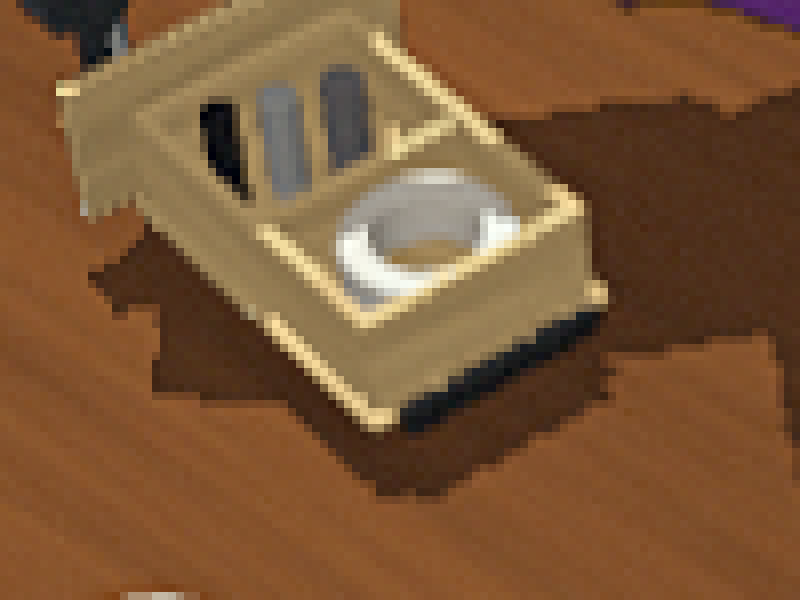

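```bash
python3 - <<'E'
from h import *
f=bot.grab_frame("top"); crop(f,220,155,300,235,7,"t_d2.png")
g=f["color"].min(axis=2).astype(float)
print(g[155:235,255].astype(int))
def cross(p,th): # falling/rising crossings
    return [i+(th-p[i])/(p[i+1]-p[i]) for i in range(len(p)-1) if (p[i]-th)*(p[i+1]-th)<0]
U=[];L=[]
for u in range(244,270):
    c=[155+x for x in cross(g[155:235,u],170)]
    if len(c)==4: U.append((u,c[0],c[1]));L.append((u,c[2],c[3]))
U=np.array(U);L=np.array(L)
for nm,A in(("U",U),("L",L)):
    for k in(1,2):
        P=plane(f,A[:,[0,k]],.045); c=np.polyfit(P[:,1],P[:,0],1); print(nm,k,"x at y=.18:",np.polyval(c,.18).round(4),"slope deg",np.degrees(np.arctan(c[0])).round(2),"res",np.std(P[:,0]-np.polyval(c,P[:,1])).round(5))
# back outer/inner edges
B=[]
for v in range(175,220):
    c=[225+x for x in cross(g[v,225:245],170)]
    if len(c)>=1:B.append((c[0],v))
P=plane(f,B,.045); c=np.polyfit(P[:,0],P[:,1],1);print("back y at x=.538",np.polyval(c,.538),np.degrees(np.arctan(c[0])))
print(g[195,225:260].astype(int))
E
```

```text
[ 52  55  56  54  55  57  50  49  61  55  58  57  60  88 140 186 201 202
 194 154 104  82  61  59  54  43  53  53  54  59  59  56  57  58  55  49
  53  52  50  52  57  53  55  56  51  59  55  59  57  54  51  58  52  56
  57  56  56  58  59  55  53  55  89 150 193 204 205 193 148  87  57  57
  56  57  55  54  53  59  59  57]
U 1 x at y=.18: 0.6138 slope deg -1.38 res 0.00034
U 2 x at y=.18: 0.6018 slope deg -0.7 res 0.00081
L 1 x at y=.18: 0.4744 slope deg -2.28 res 0.00043
L 2 x at y=.18: 0.4618 slope deg -0.86 res 0.00052
back y at x=.538 0.29138438007206463 3.8224316843649877
[ 60  57  55  58  68 125 178 201 207 205 186 141  95  79  63  61  68  83
  94  93  83  57  32  27  27  40  52  55  54  59  57  54  59  57  51]
```

View pics/t_d2.png

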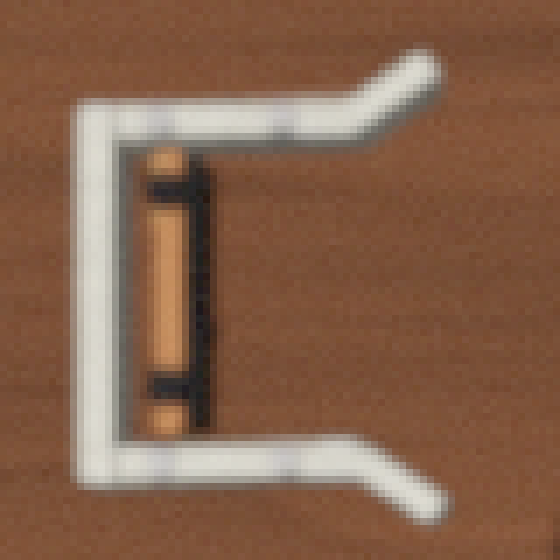

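Request:
{"op": "servo_tool", "data": {
  "rows": [
    [[1, 2, 0, 0, 0], [1, 6, 0, 0, 0], [1, 11, 0, 0, 0], [1, 16, 0, 0, 0], [1, 21, 0, 0, 0], [1, 26, 0, 0, 0], [1, 31, 0, 0, 0], [1, 36, 0, 0, 0], [1, 41, 0, 0, 0], [1, 46, 0, 0, 0]]
  ]
}}

```text
clock: 8.6
ee_pos: [0.5314, -0.2729, 0.0653]
tcp_rot: [-2.377, -2.054, 0.0]
ft_force: [-0.5, -0.5, 0.2]
width: 0.0856
```

Request:
{"op": "servo_tool", "data": {
  "rows": [
    [[1, 5, 0, 0, -0.004], [1, 10, -0.04, 0, -0.008], [1, 15, -0.1, 0, -0.013], [1, 20, -0.17, 0, -0.017], [1, 25, -0.26, 0, -0.021], [1, 30, -0.38, 0, -0.025], [1, 35, -0.5, 0, -0.029], [1, 40, -0.67, 0, -0.034], [1, 45, -0.85, 0, -0.038], [1, 50, -1.05, 0, -0.042]]
  ]
}}

```text
clock: 9.6
ee_pos: [0.5376, -0.2233, 0.0653]
tcp_rot: [2.334, 2.103, 0.0]
ft_force: [0.5, -0.9, -0.7]
width: 0.0853
```

```bash
python3 - <<'E'
from h import *
s,R=st()
f=bot.grab_frame("scene"); crop(f,230,150,330,225,8,"s_c7.png")
E
```

```text
9.6 [ 0.5376 -0.2233  0.0653] xdir 84.06 F [ 0.48 -0.87 -0.68]
```

View pics/s_c7.png

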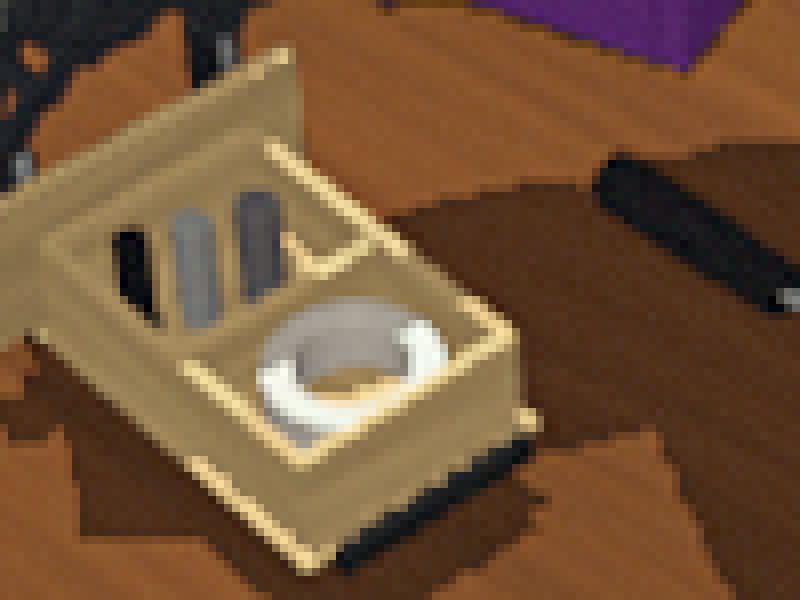

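The caddy is following the fingers well, with its left corner outside the crop. The screwdriver handle at about crop (620,185) is clear of its path, so I'll continue the arc.

Request:
{"op": "servo_tool", "data": {
  "rows": [
    [[1, 5, 0, 0, -0.004], [1, 10, -0.04, 0, -0.008], [1, 15, -0.1, 0, -0.013], [1, 20, -0.17, 0, -0.017], [1, 25, -0.26, 0, -0.021], [1, 30, -0.38, 0, -0.025], [1, 35, -0.5, 0, -0.029], [1, 40, -0.67, 0, -0.034], [1, 45, -0.85, 0, -0.038], [1, 50, -1.05, 0, -0.042]]
  ]
}}

```text
clock: 10.65
ee_pos: [0.5418, -0.1735, 0.0653]
tcp_rot: [2.289, 2.152, 0.0]
ft_force: [0.2, -1.6, 0.1]
width: 0.0854
```

```bash
python3 - <<'E'
from h import *
s,R=st()
f=bot.grab_frame("scene"); crop(f,230,160,330,235,8,"s_c8.png")
f=bot.grab_frame("top"); cv2.imwrite("pics/t8.png",f["color"][:,:,::-1])
E
```

```text
10.65 [ 0.5418 -0.1735  0.0653] xdir 86.47 F [ 0.22 -1.55  0.09]
```

View pics/s_c8.png

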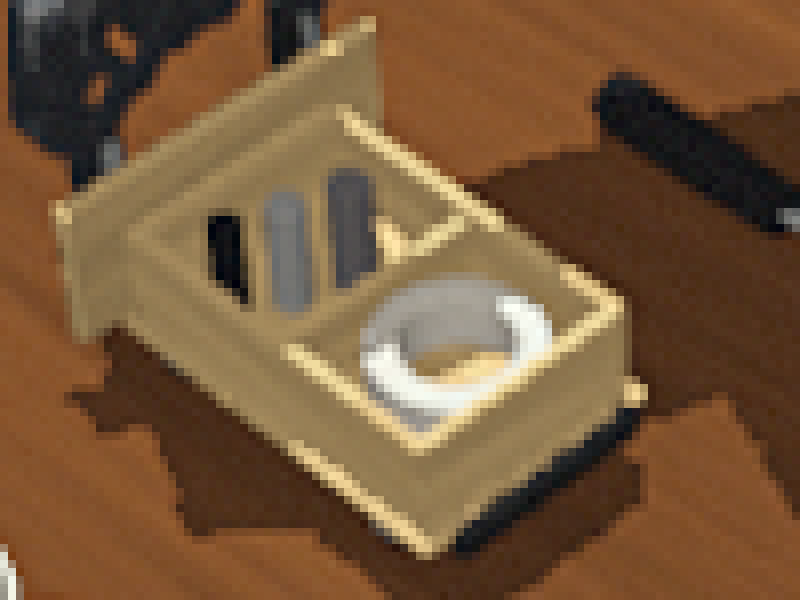

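View pics/t8.png

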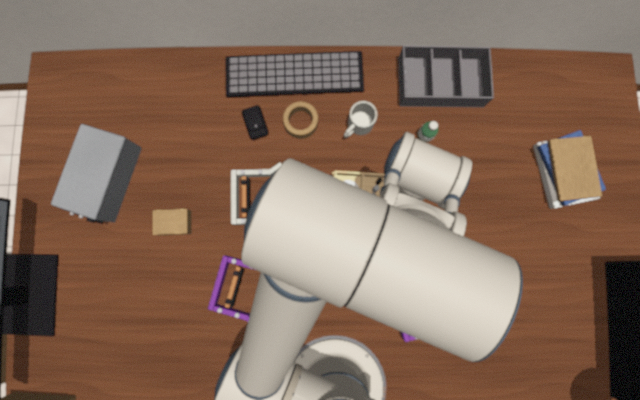

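```bash
python3 - <<'E'
from h import *
s,R=st()
f=bot.grab_frame("scene"); rel(f,s,R,*a(230,160,8,[(52,205),(375,22)]))
# front rim top edge corners z=.082
P=plane(f,a(230,160,8,[(420,450),(622,305)]),.082); b=P[1]-P[0]; print(P,np.linalg.norm(b), np.degrees(np.arctan2(-b[0],b[1])), P.mean(0))
y=P.mean(0)[1]; print("axis x there",.538-.0227*(y-.18))
E
```

```text
10.75 [ 0.5415 -0.1731  0.0652] xdir 86.49 F [0.08 0.06 0.6 ]
board front mid [ 0.5426 -0.1626] L 0.1494 ang 83.67 rel tool x,y 0.0106 0.0004
  from tool: nose [ 0.5415 -0.1731]
[[ 0.60247291 -0.00455698]
 [ 0.50385698  0.00075227]] 0.09875874370752005 86.91830538183774 [ 0.55316494 -0.00190235]
axis x there 0.5421291833922784
```

Request:
{"op": "servo_tool", "data": {
  "rows": [
    [[1, 3, 0, 0, -0.003], [1, 7, 0, 0, -0.006], [1, 12, -0.1, 0, -0.01], [1, 17, -0.15, 0, -0.015], [1, 22, -0.23, 0, -0.019], [1, 27, -0.32, 0, -0.023], [1, 32, -0.45, 0, -0.027], [1, 37, -0.6, 0, -0.031], [1, 42, -0.75, 0, -0.035], [1, 47, -0.95, 0, -0.04]]
  ]
}}

```text
clock: 11.8
ee_pos: [0.5437, -0.1265, 0.0653]
tcp_rot: [2.245, 2.197, 0.0]
ft_force: [0.9, -0.5, -0.3]
width: 0.0856
```

Request:
{"op": "servo_tool", "data": {
  "rows": [
    [[1, 5, 0, 0, -0.004], [1, 10, -0.04, 0, -0.008], [1, 15, -0.1, 0, -0.013], [1, 20, -0.17, 0, -0.017], [1, 25, -0.26, 0, -0.021], [1, 30, -0.38, 0, -0.025], [1, 35, -0.5, 0, -0.03], [1, 39, -0.65, 0, -0.034], [1, 42, -0.75, 0, -0.038], [1, 44, -0.85, 0, -0.042]]
  ]
}}

```text
clock: 12.8
ee_pos: [0.5438, -0.0826, 0.0653]
tcp_rot: [-2.199, -2.244, 0.0]
ft_force: [0.1, -1.1, 1.4]
width: 0.0852
```

```bash
python3 - <<'E'
from h import *
s,R=st()
p=s["ee_pos"];n=p[:2]+.1875*R[:2,0]
print("nose est",n,"axis x at tcp,nose",.538-.0227*(p[1]-.18),.538-.0227*(n[1]-.18))
f=bot.grab_frame("scene"); crop(f,270,180,370,255,8,"s_c9.png")
cv2.imwrite("pics/s9.png",f["color"][:,:,::-1])
E
```

```text
12.8 [ 0.5438 -0.0826  0.0653] xdir 91.17 F [ 0.06 -1.14  1.38]
nose est [0.53993232 0.10484662] axis x at tcp,nose 0.5439613374485404 0.5397059816570575
```

View pics/s_c9.png

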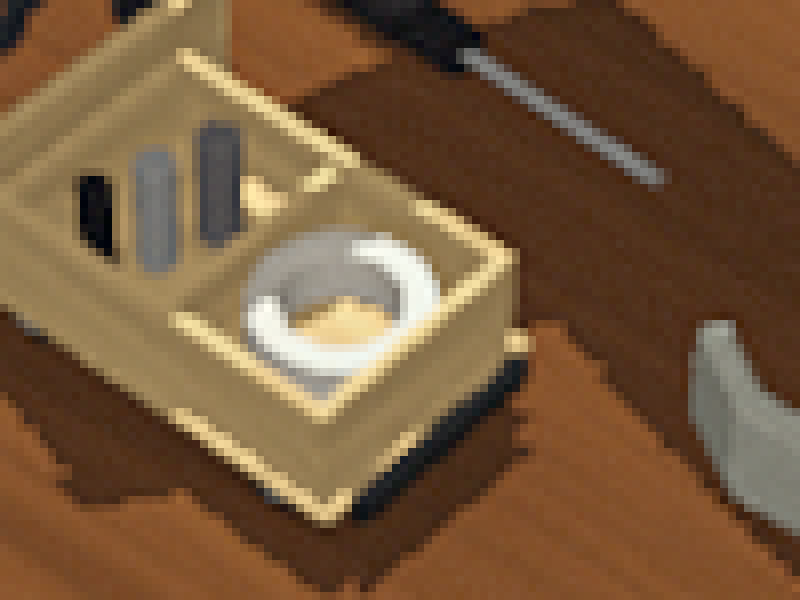

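View pics/s9.png

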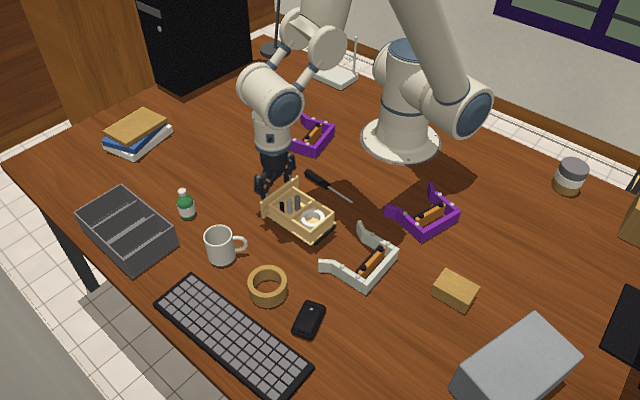

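```bash
python3 - <<'E'
from h import *
s,R=st()
f=bot.grab_frame("scene"); rel(f,s,R,*a(270,180,8,[(-70,165),(180,3)]))
P=plane(f,a(270,180,8,[(325,418),(515,258)]),.082); b=P[1]-P[0]; print(P,np.linalg.norm(b), P.mean(0),P.mean(0)-s["ee_pos"][:2])
crop(f,310,210,410,300,8,"s_d9.png"); crop(f,250,170,330,230,8,"s_b9.png")
f=bot.grab_frame("top");crop(f,220,150,350,240,6,"t9.png")
E
```

```text
12.85 [ 0.5437 -0.0825  0.0653] xdir 91.19 F [ 0.26  0.74 -0.31]
board front mid [ 0.5543 -0.0696] L 0.1181 ang 85.79 rel tool x,y 0.0126 0.0108
  from tool: nose [ 0.5437 -0.0825]
[[0.59575116 0.09182853]
 [0.49730052 0.09311227]] 0.09845900765216824 [0.54652584 0.0924704 ] [0.00281494 0.1749299 ]
```

View pics/s_d9.png

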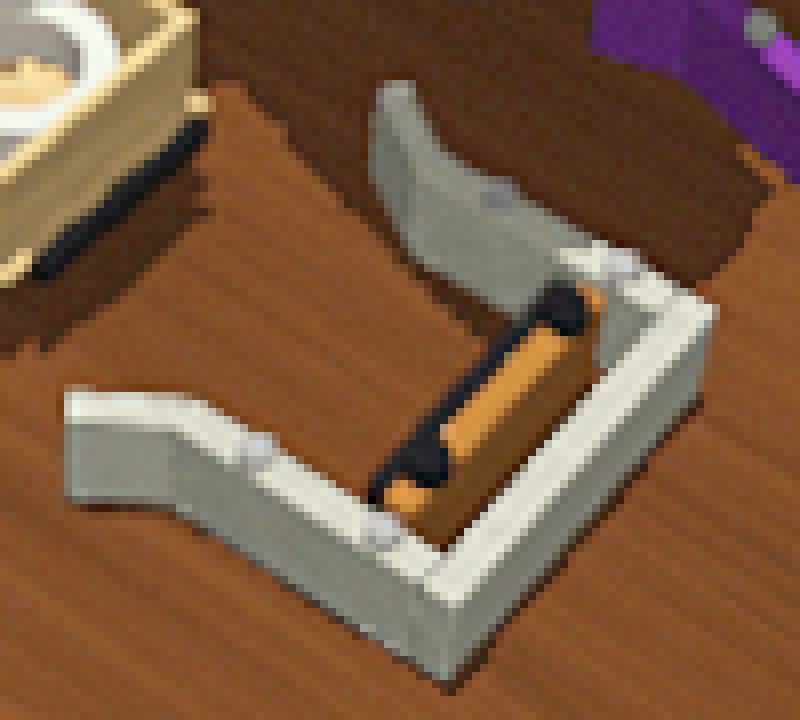

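View pics/s_b9.png

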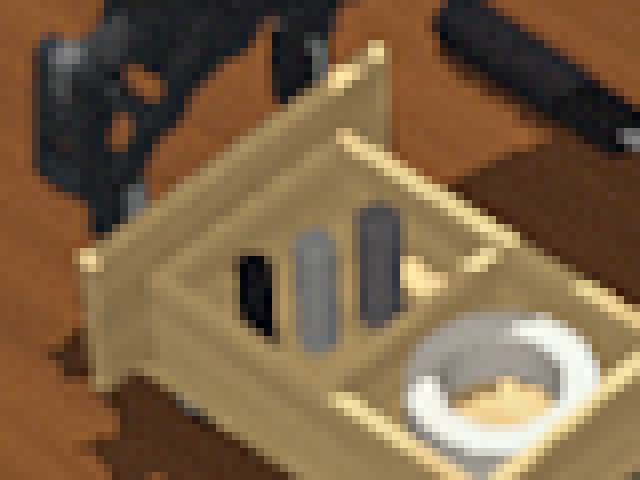

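View pics/t9.png

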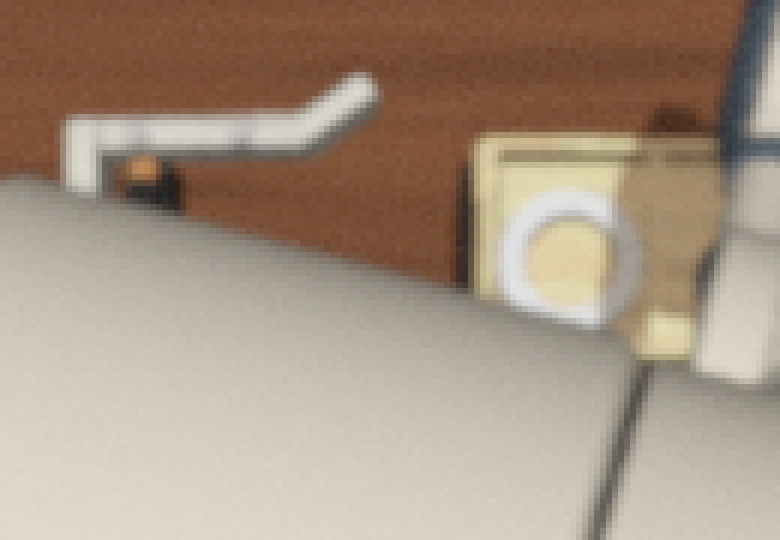

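```bash
python3 - <<'E'
from h import *
s,R=st()
f=bot.grab_frame("scene"); rel(f,s,R,*a(250,170,8,[(82,253),(383,42)]))
ft=bot.grab_frame("top")
P=plane(ft,a(220,150,6,[(492,136),(640,134),(718,134)]),.082);print("right rim",P)
P=plane(ft,a(220,150,6,[(475,140),(475,290)]),.082);print("front rim",P)
# dock in scene z=.045: far rail inner top edge, near rail inner top edge
P=plane(f,a(310,210,8,[(430,560),(205,400),(655,325),(560,285)]),.045);print("dock scene",P)
E
```

```text
12.95 [ 0.5437 -0.0828  0.0652] xdir 91.16 F [ 0.44  0.6  -0.07]
board front mid [ 0.5432 -0.0709] L 0.1491 ang 88.2 rel tool x,y 0.0119 -0.0002
  from tool: nose [ 0.5437 -0.0828]
right rim [[ 0.5978619   0.09065004]
 [ 0.59881381  0.02248557]
 [ 0.59884032 -0.01344513]]
front rim [[0.59599053 0.09846985]
 [0.52633533 0.09799548]]
dock scene [[0.60414034 0.27696599]
 [0.60109843 0.18320085]
 [0.47826897 0.27736755]
 [0.48488339 0.24321897]]
```

```bash
cat >> h.py <<'E'
def overlay(f,o,ang,x0,y0,x1,y1,s,name):
    c=np.array([np.cos(ang),np.sin(ang)]);l=np.array([-c[1],c[0]])
    W=lambda x,y,z:np.r_[np.array(o)+c*x+l*y,z]
    img=cv2.resize(f["color"][y0:y1,x0:x1,::-1],None,fx=s,fy=s,interpolation=cv2.INTER_NEAREST)
    def poly(P,col,cl=True):
        q=(proj(f,np.array(P))-[x0,y0]+.5)*s; cv2.polylines(img,[q.round().astype(int)],cl,col,1)
    poly([W(85,55,82)*1 if 0 else W(.085,.055,.082),W(.085,-.055,.082),W(-.08,-.055,.082),W(-.08,.055,.082)],(0,0,255))
    poly([W(-.086,.075,.105),W(-.086,-.075,.105)],(255,0,0),False)
    poly([W(.093,.045,.037),W(.093,-.045,.037)],(0,255,0),False)
    d=np.array([-.0227,.99974]);r=np.array([d[1],-d[0]]);m=np.array([.538,.18])
    D=lambda x,y,z:np.r_[m+d*x+r*y,z]
    poly([D(0,.063,.045),D(.1,.063,.045)],(255,255,0),False);poly([D(0,-.063,.045),D(.1,-.063,.045)],(255,255,0),False)
    cv2.imwrite("pics/"+name,img)
E
python3 - <<'E'
from h import *
s,R=st()
h=R[:2,0]; o=s["ee_pos"][:2]+h*.0945; an=np.arctan2(h[1],h[0])
overlay(bot.grab_frame("scene"),o,an,255,165,375,250,6,"o1.png")
overlay(bot.grab_frame("top"),o,an,220,150,350,240,6,"o2.png")
E
```

```text
13.05 [ 0.5437 -0.083   0.0652] xdir 91.14 F [-0.1  -0.4   0.63]
```

View pics/o1.png

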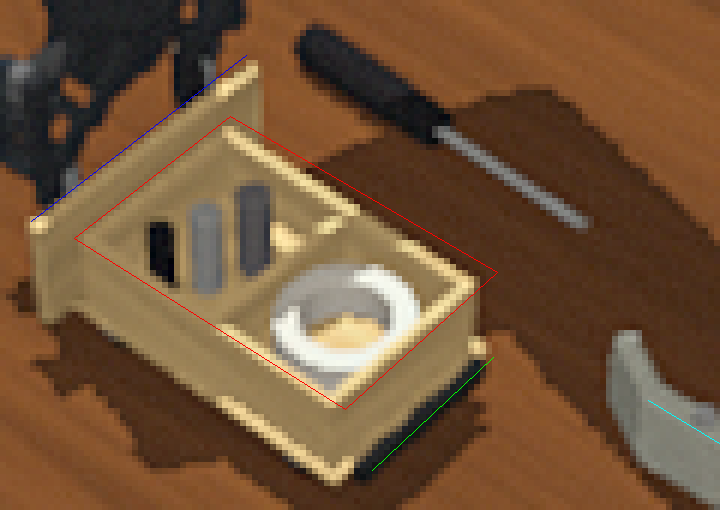

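View pics/o2.png

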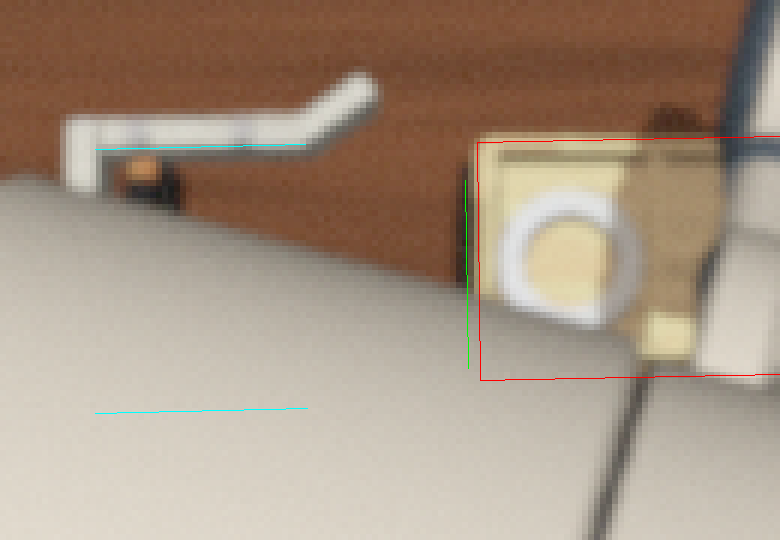

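Request:
{"op": "servo_tool", "data": {
  "rows": [
    [[1, 1, 0, 0, 0], [1, 3, 0, 0, 0], [1, 6, 0, 0, 0], [1, 9, 0, 0, 0], [1, 12, 0, 0, 0], [1, 15, 0, 0, 0], [1, 18, 0, 0, 0], [1, 21, 0, 0, 0], [1, 24, 0, 0, 0], [1, 26, 0, 0, 0]]
  ]
}}

```text
clock: 14.15
ee_pos: [0.5432, -0.0566, 0.0653]
tcp_rot: [-2.199, -2.244, 0.0]
ft_force: [-0.2, -1.0, -0.3]
width: 0.0858
```

```bash
sed -i 's/\.055,\.082/.051,.082/g' h.py; python3 - <<'E'
from h import *
s,R=st()
h=R[:2,0]; o=s["ee_pos"][:2]+h*.0945; an=np.arctan2(h[1],h[0])
overlay(bot.grab_frame("scene"),o,an,265,175,385,260,6,"o3.png")
overlay(bot.grab_frame("top"),o,an,220,150,350,240,6,"o4.png")
E
```

```text
14.15 [ 0.5432 -0.0566  0.0653] xdir 91.15 F [-0.24 -0.98 -0.27]
```

View pics/o3.png

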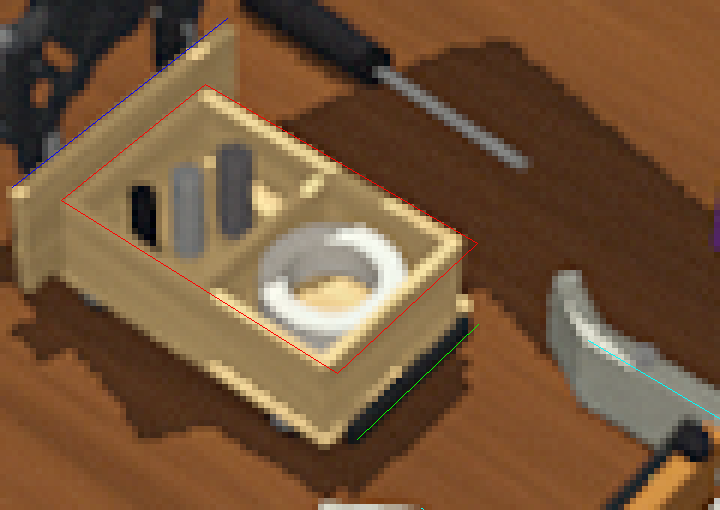

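View pics/o4.png

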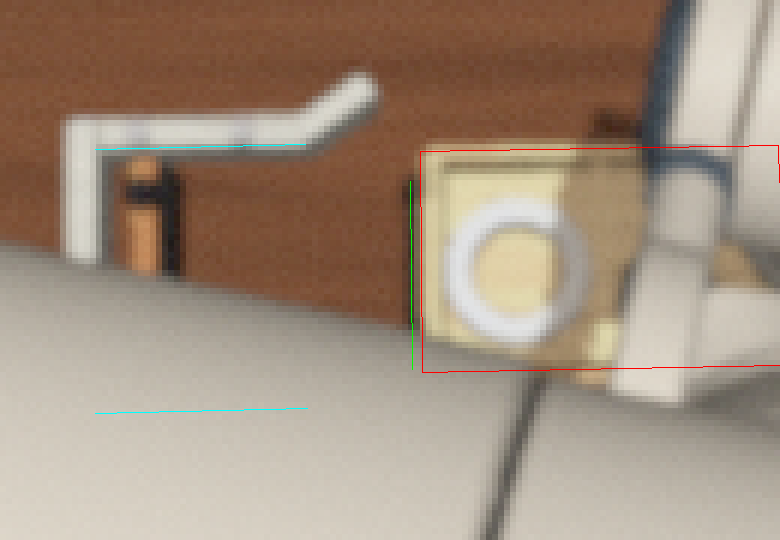

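Request:
{"op": "servo_tool", "data": {
  "rows": [
    [[1, 2, 0, 0, 0], [1, 5, 0, 0, 0], [1, 9, 0, 0, 0], [1, 13, 0, 0, 0], [1, 17, 0, 0, 0], [1, 21, 0, 0, 0], [1, 25, 0, 0, 0], [1, 29, 0, 0, 0], [1, 33, 0, 0, 0], [1, 36, 0, 0, 0]]
  ]
}}

```text
clock: 15.25
ee_pos: [0.5425, -0.0205, 0.0653]
tcp_rot: [-2.199, -2.244, 0.0]
ft_force: [-0.5, -0.4, -0.2]
width: 0.0853
```

Request:
{"op": "servo_tool", "data": {
  "rows": [
    [[1, 3, 0, 0, 0], [1, 6, 0, 0, 0], [1, 9, 0, 0, 0], [1, 12, 0, 0, 0], [1, 15, 0, 0, 0], [1, 18, 0, 0, 0], [1, 21, 0, 0, 0], [1, 24, 0, 0, 0], [1, 26, 0, 0, 0], [1, 27, 0, 0, 0]]
  ]
}}

```text
clock: 16.25
ee_pos: [0.542, 0.0063, 0.0653]
tcp_rot: [-2.199, -2.244, -0.0]
ft_force: [-0.5, -1.9, -0.5]
width: 0.0854
```

```bash
sed -i 's/\.085,/.081,/g' h.py; python3 - <<'E'
from h import *
s,R=st()
for i in range(6):
    bot.grab_frame("top"); print(bot.get_state()["ft_force"].round(2))
h=R[:2,0]; o=s["ee_pos"][:2]+h*.0945; an=np.arctan2(h[1],h[0]); print("nose",o+h*.093)
overlay(bot.grab_frame("scene"),o,an,290,190,410,290,6,"o5.png")
overlay(bot.grab_frame("top"),o,an,220,150,350,240,6,"o6.png")
E
```

```text
16.25 [0.542  0.0063 0.0653] xdir 91.15 F [-0.52 -1.92 -0.51]
[0.14 0.24 0.65]
[ 0.29 -0.67 -0.04]
[ 0.8  -0.46 -0.26]
[-0.69  0.17 -0.01]
[-0.09  0.38 -0.18]
[0.5  0.33 0.39]
nose [0.5382522  0.19376012]
```

View pics/o5.png

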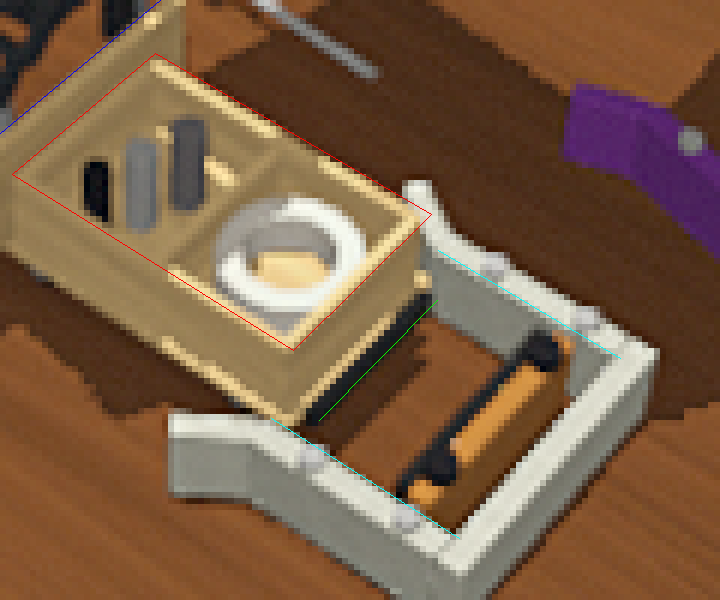

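View pics/o6.png

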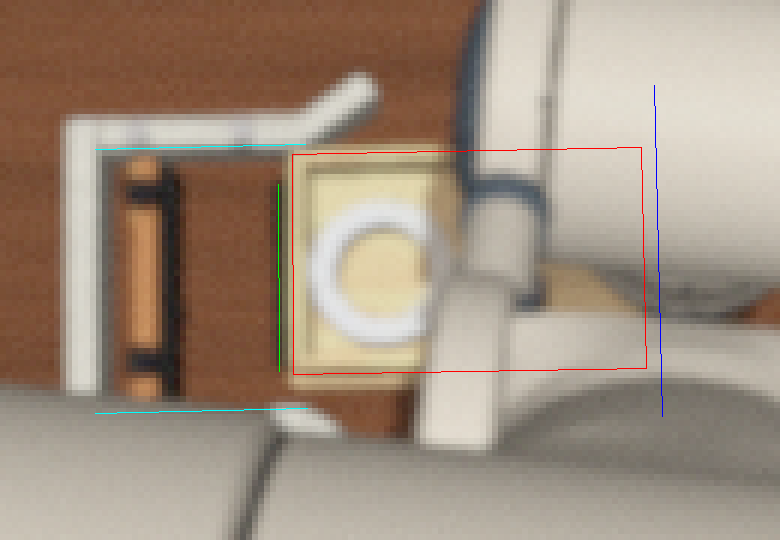

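Request:
{"op": "servo_tool", "data": {
  "rows": [
    [[1, 2, 0, 0, 0], [1, 5, 0, 0, 0], [1, 8, 0, 0, 0], [1, 11, 0, 0, 0], [1, 14, 0, 0, 0], [1, 17, 0, 0, 0], [1, 20, 0, 0, 0], [1, 23, 0, 0, 0], [1, 25, 0, 0, 0], [1, 27, 0, 0, 0]]
  ]
}}

```text
clock: 17.65
ee_pos: [0.5415, 0.0333, 0.0653]
tcp_rot: [-2.199, -2.244, 0.0]
ft_force: [-0.6, -1.3, -0.3]
width: 0.0853
```

Request:
{"op": "servo_tool", "data": {
  "rows": [
    [[1, 1, 0, 0, 0], [1, 2, 0, 0, 0], [1, 3, 0, 0, 0], [1, 4, 0, 0, 0], [1, 5, 0, 0, 0], [1, 6, 0, 0, 0], [1, 7, 0, 0, 0], [1, 8, 0, 0, 0], [1, 9, 0, 0, 0], [1, 10, 0, 0, 0]]
  ]
}}

```text
clock: 18.65
ee_pos: [0.5413, 0.0431, 0.0653]
tcp_rot: [2.199, 2.244, 0.0]
ft_force: [-0.4, -1.0, 0.7]
width: 0.0851
```

```bash
cat >> h.py <<'E'
def force(n=8):
    A=[]
    for i in range(n):
        f=bot.grab_frame("top"); s=bot.get_state(); A.append(s["ft_force"])
    A=np.array(A); print("Fmean",A.mean(0).round(2),"sd",A.std(0).round(2)); return f
E
python3 - <<'E'
from h import *
s,R=st()
f=force(6)
h=R[:2,0]; o=s["ee_pos"][:2]+h*.0945; an=np.arctan2(h[1],h[0]); print("nose",o+h*.093)
overlay(bot.grab_frame("scene"),o,an,310,210,410,290,7,"o7.png")
overlay(f,o,an,220,150,350,240,6,"o8.png")
E
```

```text
18.65 [0.5413 0.0431 0.0653] xdir 91.15 F [-0.36 -0.98  0.75]
Fmean [ 0.01 -0.04  0.19] sd [0.33 0.38 0.33]
nose [0.53753932 0.23060883]
```

View pics/o7.png

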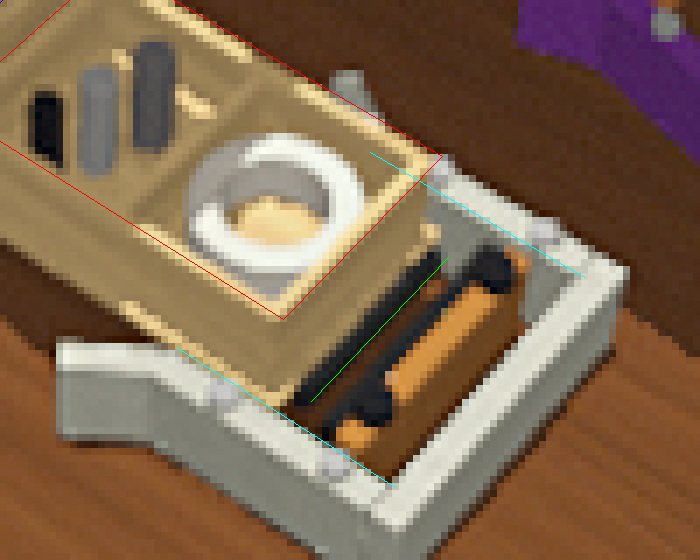

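View pics/o8.png

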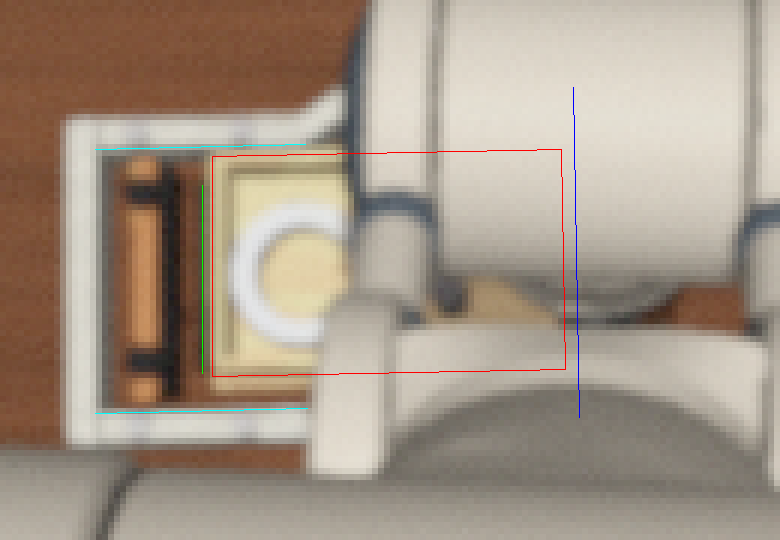

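Request:
{"op": "servo_tool", "data": {
  "rows": [
    [[1, 0.7, 0, 0, 0], [1, 1.4, 0, 0, 0], [1, 2.1, 0, 0, 0], [1, 2.8, 0, 0, 0], [1, 3.5, 0, 0, 0], [1, 4.2, 0, 0, 0], [1, 4.9, 0, 0, 0], [1, 5.6, 0, 0, 0], [1, 6.3, 0, 0, 0], [1, 7, 0, 0, 0]]
  ]
}}

```text
clock: 20.0
ee_pos: [0.5411, 0.0501, 0.0653]
tcp_rot: [2.199, 2.244, -0.0]
ft_force: [0.3, -0.6, 0.2]
width: 0.0854
```

Request:
{"op": "servo_tool", "data": {
  "rows": [
    [[1, 0.4, 0, 0, 0], [1, 0.8, 0, 0, 0], [1, 1.2, 0, 0, 0], [1, 1.6, 0, 0, 0]]
  ]
}}

```text
clock: 20.4
ee_pos: [0.5411, 0.0517, 0.0653]
tcp_rot: [2.199, 2.244, 0.0]
ft_force: [-0.3, -1.3, -0.4]
width: 0.0853
```

```bash
python3 - <<'E'
from h import *
s,R=st()
f=force(6)
E
```

```text
20.4 [0.5411 0.0517 0.0653] xdir 91.15 F [-0.27 -1.32 -0.44]
Fmean [ 0.1  -0.43 -0.15] sd [0.51 0.51 0.46]
```

Not clearly touching yet, so I'll use finer steps.

Request:
{"op": "servo_tool", "data": {
  "rows": [
    [[1, 0.4, 0, 0, 0], [1, 0.8, 0, 0, 0], [1, 1.2, 0, 0, 0], [1, 1.2, 0, 0, 0]]
  ]
}}

```text
clock: 21.1
ee_pos: [0.5411, 0.0529, 0.0653]
tcp_rot: [2.199, 2.244, 0.0]
ft_force: [0.2, -0.6, -0.7]
width: 0.085
```

```bash
python3 - <<'E'
from h import *
s,R=st()
f=force(5)
crop(f,220,160,280,220,10,"t10.png")
E
```

```text
21.1 [0.5411 0.0529 0.0653] xdir 91.15 F [ 0.17 -0.57 -0.69]
Fmean [-0.19 -0.66 -0.18] sd [0.52 0.56 0.37]
```

View pics/t10.png

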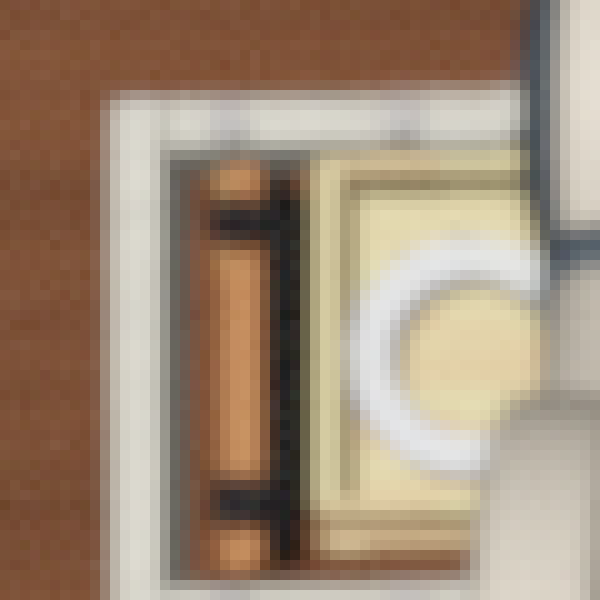

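Nose and buffer are now about touching, at crop column 300. I'll keep going in small steps.

Request:
{"op": "servo_tool", "data": {
  "rows": [
    [[1, 0.3, 0, 0, 0], [1, 0.6, 0, 0, 0], [1, 0.9, 0, 0, 0], [1, 0.9, 0, 0, 0]]
  ]
}}

```text
clock: 21.75
ee_pos: [0.5411, 0.0537, 0.0653]
tcp_rot: [2.199, 2.244, -0.0]
ft_force: [-0.7, -3.6, 0.8]
width: 0.0856
```

```bash
python3 - <<'E'
from h import *
s,R=st()
f=force(5)
E
```

```text
21.75 [0.5411 0.0537 0.0653] xdir 91.15 F [-0.67 -3.61  0.77]
Fmean [ 0.35 -3.49  1.09] sd [0.62 0.22 0.51]
```

Request:
{"op": "servo_tool", "data": {
  "rows": [
    [[1, 0.3, 0, 0, 0], [1, 0.6, 0, 0, 0], [1, 0.6, 0, 0, 0], [1, 0.6, 0, 0, 0]]
  ]
}}

```text
clock: 22.4
ee_pos: [0.5411, 0.0542, 0.0653]
tcp_rot: [2.199, 2.244, -0.0]
ft_force: [-0.5, -5.6, 0.5]
width: 0.0855
```

```bash
python3 - <<'E'
from h import *
s,R=st()
f=force(6)
E
```

```text
22.4 [0.5411 0.0542 0.0653] xdir 91.15 F [-0.49 -5.57  0.52]
Fmean [ 0.18 -5.    0.98] sd [0.63 0.33 0.29]
```

Request:
{"op": "servo_tool", "data": {
  "rows": [
    [[1, 0.2, 0, 0, 0], [1, 0.2, 0, 0, 0], [1, 0.2, 0, 0, 0], [1, 0.2, 0, 0, 0], [1, 0.2, 0, 0, 0], [1, 0.2, 0, 0, 0], [1, 0.2, 0, 0, 0], [1, 0.2, 0, 0, 0], [1, 0.2, 0, 0, 0], [1, 0.2, 0, 0, 0]]
  ]
}}

```text
clock: 23.7
ee_pos: [0.5411, 0.0544, 0.0653]
tcp_rot: [2.199, 2.243, -0.0]
ft_force: [-0.0, -5.1, 1.5]
width: 0.0854
```

```bash
python3 - <<'E'
from h import *
s,R=st()
f=force(6)
crop(f,220,160,280,220,10,"t11.png")
E
```

```text
23.7 [0.5411 0.0544 0.0653] xdir 91.15 F [-0.05 -5.08  1.45]
Fmean [ 0.21 -5.48  1.16] sd [0.43 0.59 0.22]
```

View pics/t11.png

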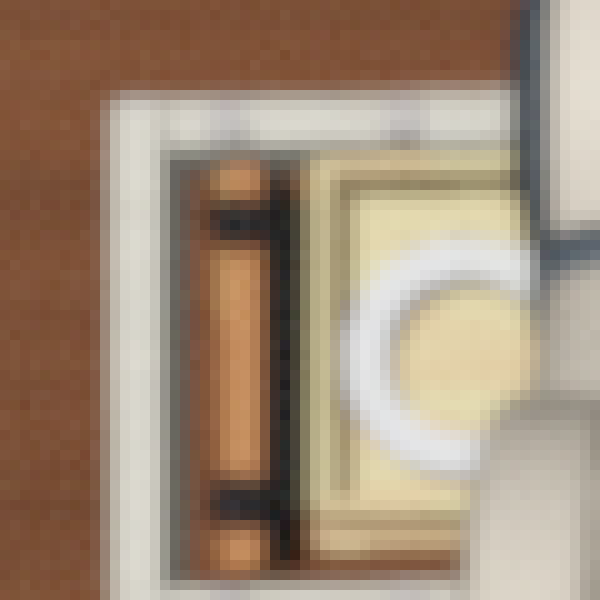

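Request:
{"op": "servo_tool", "data": {
  "rows": [
    [[1, -0.5, 0, 0, 0], [1, -1, 0, 0, 0], [1, -1.5, 0, 0, 0], [1, -2, 0, 0, 0], [1, -4, 0, 0, 0], [1, -8, 0, 0, 0], [1, -16, 0, 0, 0], [1, -26, 0, 0, 0], [1, -36, 0, 0, 0], [1, -44, 0, 0, 0]]
  ]
}}

```text
clock: 25.0
ee_pos: [0.542, 0.0093, 0.0653]
tcp_rot: [2.2, 2.243, -0.0]
ft_force: [-0.3, -0.6, -0.2]
width: 0.0854
```

Request:
{"op": "servo_tool", "data": {
  "rows": [
    [[1, -10, 0, -5, 0], [1, -30, 0, -20, 0], [1, -50, 0, -50, 0], [1, -75, 0, -80, 0], [1, -100, 0, -110, 0], [1, -125, 0, -130, 0], [1, -150, 0, -140, 0], [1, -170, 0, -145, 0], [1, -180, 0, -145, 0], [1, -180, 0, -145, 0]]
  ]
}}

```text
clock: 26.0
ee_pos: [0.5453, -0.1705, 0.2102]
tcp_rot: [2.201, 2.242, -0.0]
ft_force: [0.5, 0.9, -0.7]
width: 0.0857
```

```bash
python3 - <<'E'
from h import *
s,R=st()
print(s["qd"].round(3))
f=bot.grab_frame("top"); crop(f,220,140,350,240,6,"t12.png")
c=bot.grab_frame("scene"); cv2.imwrite("pics/s12.png",c["color"][:,:,::-1])
E
```

```text
26.0 [ 0.5453 -0.1705  0.2102] xdir 91.06 F [ 0.48  0.88 -0.69]
[ 0.034  0.001  0.022  0.007 -0.001  0.025]
```

View pics/t12.png

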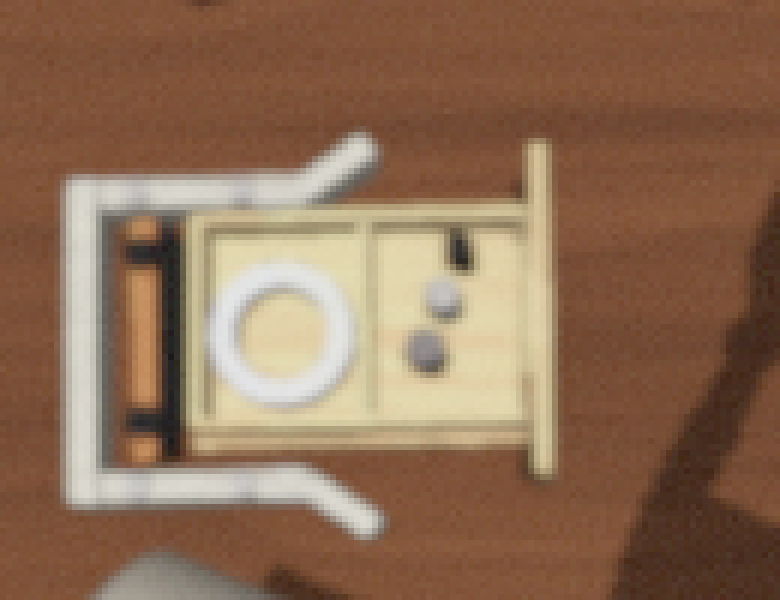

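View pics/s12.png

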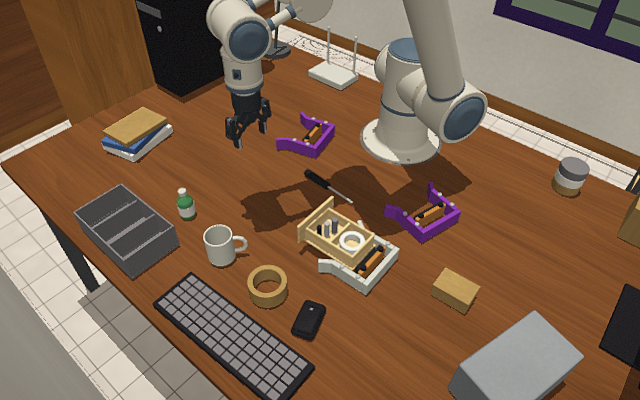

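```bash
python3 - <<'E'
from h import *
f=bot.grab_frame("top")
P=plane(f,a(220,140,6,[(551,138),(556,477)]),.105);b=P[0]-P[1];L=np.linalg.norm(b);b/=L;h=np.array([-b[1],b[0]]);m=P.mean(0);n=m+h*.179
d=np.array([-.0227,.99974]);r=np.array([d[1],-d[0]]);q=n-[.538,.18]
print(L,np.degrees(np.arctan2(h[1],h[0])),m,"nose",n,"in dock x",q@d,"y right",q@r)
P=plane(f,a(220,140,6,[(200,205),(525,200)]),.082);print(P,np.degrees(np.arctan2(*(P[0]-P[1])[::-1])))
E
```

```text
0.15382782974413303 91.00175414146707 [0.54325203 0.0617224 ] nose [0.54012257 0.24069504] in dock x 0.06063107613848569 y right 0.003499792184762325
[[0.59374455 0.22541053]
 [0.59598923 0.07543952]] 90.85750817980292
```

```bash
python3 -c "
from station import bot
bot.hand_in(); print(bot.get_state()['clock'])"
```

```text
the job is handed in; nothing more can be done
the job is handed in; nothing more can be done
```

The caddy is parked in the dock with its nose at the stop, and I handed the job in at about 26 s. I don't have the official verdict, because handing in doesn't report one.

- **Push:** I pushed with both open fingertips against the rear board. The caddy went straight ahead about 140 mm, turned left along a gentle arc of about 190 mm, then ran straight between the rails. By about 90 mm the front wheels could no longer be seen ahead of their pivots. I couldn't see the castors clearly enough to confirm that all four were trailing, so I'm relying on the rolling distance for that.
- **Stop:** I felt it about 61 mm inside the mouth. The push on the tool built up in steps of about 3.5, 5 and 5.5 N. I then held about 5.5 N for over a second, slightly under the 6 N asked. No reading came anywhere near 15 N.
- **After backing off:** the last top view shows the nose about 61 mm inside the mouth. It is about 3.5 mm right of the dock's middle line (limit 9 mm), and the caddy is square within about 0.5°. The tape roll is still in the tray, the robot is clear, and no bystander looks moved by eye.

**Disagreements:** the scene camera read headings about 1.4° lower than the top camera, and sideways positions about 3–5 mm different. I went by the top view and the finger position. At the end of the arc the caddy was lagging the fingers by about 1.5–2.5°, and it straightened over the next 26 mm before entering the dock.

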